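# Thread the spindle through the leaning tape-roll stand

### The job

Take the long spindle out of the wooden rack and thread it down through all three plates of the leaning stand, and through both tape rolls between them, until its collar sits flat on the top plate; then let go. Leave the short spindle in the rack, keep both rolls in the stand, and do not push the other things about.

Things in the scene. Friction and masses are not known exactly. Their poses are not given: they have to be found in the camera images.
- long_spindle_grip (a point): Centre of the long spindle's flat-sided black handle, 24 (its x) by 36 (its y) by 54 mm (its z). z points along the rod from tip to handle, up while it stands loose and upright in a rack socket. Below the handle (against z) a round steel collar, 32 mm across, 6 mm thick, underside 33 mm from here; then the rod, its tip 148 mm from here. Handle 45 mm higher than the short one's.
- long_spindle_tip (a point): Free end (tip) of the long spindle's steel rod, on its axis; axes as for its handle. The rod is 16 mm in diameter and 115 mm long below the collar; its last 8 mm taper to 11 mm. The whole spindle weighs 0.15 to 0.31 kg.
- short_spindle_grip (a point): Centre of the black handle of the short spindle, which stays in the rack: the same but with a rod 70 mm long (tip 103 mm from this point, against z).
- rack: Fixed wooden rack, 70 (its x) by 170 (its y) by 70 mm high; origin under its middle on the desk. Two round sockets 19 mm wide and 58 mm deep in its top, 45 mm either side of the middle along y; either may hold the long spindle.
- stand_mouth (a point): Centre of the hole in the stand's top plate, on its upper face, 130 mm above the desk. z points out of the hole along the common axis of the three holes, which leans 30 degrees from vertical, roughly towards the robot; the spindle goes in against z. x points to the stand's rear, y across.
- stand: Fixed leaning metal stand; origin on the desk straight below stand_mouth, z up, front (-x) roughly to the robot. Three plates 70 x 70 mm, 10 mm thick, square to the leaning axis, upper faces at 0, -38 and -76 mm along it, each with a 20 mm hole. Side plates at y = +-35 to 43 mm. Nothing above the top plate; below the lowest hole is room for the spindle fully home.
- bay0 (a point): Point on the hole axis where the upper tape roll's centre sits, between the top and middle plates (29 mm below stand_mouth along its axis; axes as there).
- bay1 (a point): The same for the lower tape roll, between the middle and lowest plates (67 mm below stand_mouth along its axis).
- upper_roll_centre (a point): Centre of the yellow tape roll between the top and middle plates: 60 mm across, 18 mm wide, z along its core. The core takes the 16 mm rod with about 4 mm to spare all round. It lies loose on the middle plate against two small stop pins, its core in line with the holes.
- lower_roll_centre (a point): Centre of the like tape roll between the middle and lowest plates, lying loose on the lowest plate.
- oak_box: Bystander: brown carton 102 x 140 x 71 mm, loose; origin under its middle.
- oak_screw_jar: Bystander: white screw jar 64 mm across and 66 mm high, loose; origin under its middle.
- screwdriver: Bystander: screwdriver with orange handle, 167 mm long, 26 mm high, lying loose on the desk; origin under its middle.
Mind the look-alikes: they are no part of the job. What is shaped like the part that bears long_spindle_grip but turquoise or yellow is not meant.

How it is judged:
On the way, in this order (a step that is already met when the one before it is completed fails the run):
1. The long spindle is drawn out of the rack (tip more than 85 mm above the desk) (height (world z) of long_spindle_tip above 0.085 m), for 0.2 s.
2. Its tip is through the top and middle plates, in line with the holes (z of long_spindle_tip in the frame of stand_mouth below -0.055 m and x of long_spindle_tip in the frame of stand_mouth between -0.008 and 0.008 m and y of long_spindle_tip in the frame of stand_mouth between -0.008 and 0.008 m and angle between the z axis of long_spindle_tip and the z axis of stand_mouth, either way round below 0.12 rad), for 0.1 s.
At the end, for the whole second after the job is handed in: Long spindle through all three plates and both rolls, collar within 5 mm of the top plate, tip within 8 mm of the hole axis along x and y, axis within 0.12 rad of it; both rolls within 25 mm of their places; short spindle within 30 mm of where it stood (z of long_spindle_tip in the frame of stand_mouth below -0.11 m and x of long_spindle_tip in the frame of stand_mouth between -0.008 and 0.008 m and y of long_spindle_tip in the frame of stand_mouth between -0.008 and 0.008 m and angle between the z axis of long_spindle_tip and the z axis of stand_mouth, either way round below 0.12 rad and distance between upper_roll_centre and bay0 below 0.025 m and distance between lower_roll_centre and bay1 below 0.025 m and distance of short_spindle_grip from where it was at the start of the episode below 0.03 m); the robot touches nothing.
It fails at once if The short spindle is moved more than 30 mm (distance of short_spindle_grip from where it was at the start of the episode above 0.03 m).
It fails at once if The carton is moved more than 30 mm (distance of oak_box from where it was at the start of the episode above 0.03 m).
It fails at once if The white jar is moved more than 30 mm (distance of oak_screw_jar from where it was at the start of the episode above 0.03 m).
It fails at once if The screwdriver is moved more than 30 mm (distance of screwdriver from where it was at the start of the episode above 0.03 m).
It fails at once if A roll leaves its place in the stand by more than 40 mm (distance between upper_roll_centre and bay0 above 0.04 m or distance between lower_roll_centre and bay1 above 0.04 m).
It also fails if it takes over 42 s, if anything falls off the work surface, if the arm or the gripper's body presses on something with over 40 N, if the wrist force passes 120 N, or if a joint passes its speed limit or range.

### The arm

A 7-joint arm with a two-finger parallel gripper is mounted at the origin on a cart in front of the work surface, level with it; the furniture and walls round the work are solid. World frame = base frame: x ahead of the robot, y to its left, z up, the work surface at z = 0. Lengths are in m, angles in rad, forces in N, time in s.
With the tool pointing down it reaches from about 0.4 to 0.85 m from the base axis. Payload 10.4 kg.
Tool frame: the origin (TCP) lies on the centre line of the jaws, within the pads' length; the fingertips stand 11 mm ahead of it and the grasp point (between the pads) lies 8 mm behind it; z points along the fingers, y is the line along which they close (so a half turn about z gives the same grasp; the last joint's range is limited). The gripper opens to 87 mm and grips with 3 to 60 N. Pads are 19 mm wide; open, the fingers measure 117 mm over their backs; the gripper's body (75 mm by 190 mm) begins 51 mm behind the grasp point.
Start: joints at [1.229, 0.332, -0.065, 1.46, 0.022, 1.35, -0.088], TCP at [0.196, -0.594, 0.234] pointing down, gripper open.
Joint ranges: [-2.6, 2.6], [-0.5, 2.12], [-1.47, 1.34], [0.16, 2.42], [-1.27, 4.41], [0.06, 2.06], [-2.6, 2.6]. Speed limits (rad/s): [2.22, 2.22, 2.79, 2.79, 3.14, 3.14, 3.14].

### API

Orientations are given as a unit quaternion [x, y, z, w].
In Python, from bench import r gives the robot as it stands.
- The arm moves only by the shell command python3 -m pendant 'ROWS' [OPENING] [FORCE]. ROWS is JSON, a list of rows, each a list of 4 numbers: the shift along the tool's x, y, z in m, then the turn about the tool's z in rad. A call has 1 to 8 rows; each row shifts and turns the commanded pose from where the row before left it, along the tool's axes as they then stand; what a row does not reach is not made up. A row lasts 1/12 s, in which the tool goes at most 41.7 mm and 7.16 degrees, less where a joint would pass 70% of its speed; a pose out of reach is approached as far as the arm can. A call with a gripper value outside its range is refused whole. OPENING is the opening, from 0 (shut) to 1 (fully open), set as the call begins (- or left out, the last holds). The fingers move at their own pace and stop on an object; FORCE is the grip in N (left out, the last holds). Time passes only in rows, so rows that do not move let the fingers close. It gives the time, the measured TCP pose, the force, the opening and the grip force at its end, in the units of the state.
- r.read_state(): the state, without advancing time (a new reading comes with each control period).
- r.camera(name): name is "side" or "top" or "wrist"; returns a dict with "img" (400x640x3 uint8, red, green, blue), "camera_matrix" (3x3 intrinsics, pixels), "xyz" and "attitude" of the camera in the world. Camera axes: x right, y down, z forward; pixel columns grow to the right and rows downward; lengths in m; the calibration is good to about 2 mm. A picture is of the moment at which its call begins. There is no depth.
- r.close_job(): hands the job in; it is judged then, once.
Trained networks look in the newest picture that a camera, given by its name, has taken for a name from the list of things; names that differ only in an ending like _2 or _b are one class to them, and where a whole thing is asked for, a point or a joint stands for the part that bears it (a point fixed in the world has none). Each returns a list of dicts, best first, with "score" (0 to 1); they miss things now and then, are a little off and sometimes report something else, mostly with a low value. They report only what shows in the picture. A call takes as long as a camera call. They do not tell look-alikes from the thing itself.
- r.outline_of(thing, camera): "mask" (400x640 bool, what is visible of it) and "bbox" ([centre column, centre row, width, height] in pixels, round what is visible of it).
The state is a dict: "time": time; "joint_positions": joint angles; "joint_vel": joint speeds; "joint_torque": joint torques, N m; "ee_pos": TCP position; "eef_rot": TCP orientation; "ft_force": force on the tool from outside, world axes, zero at the start; "torque": the same for the moment, N m; "width": finger opening in m; "grip_force": force on a finger pad.
Only numpy, scipy, OpenCV 4.12 (cv2) and the standard library are available. Lean on these libraries where they do the work, as an engineer would, in place of code of your own. Each camera call takes 0.05 s, during which the arm holds its last target. There are 200 camera calls.

## Working session

There is one attempt and no reset: what is moved stays moved. The work goes in short steps, Python scripts to look and compute and a shell command to move; the robot and the scene stay as the last step left them, time stands still between calls to the robot, and variables do not carry over. Pictures are saved under pics/ and viewed, at most 10 in all, crops included, and the job is handed in when it is done.

```bash
ls; mkdir -p pics
python3 - <<'E'
from bench import r
import cv2,numpy as np
s=r.read_state();print(s['time'],s['ee_pos'],s['eef_rot'],s['width'],s['ft_force'])
for c in ['side','top']:
    d=r.camera(c);cv2.imwrite(f'pics/{c}0.png',d['img'][:,:,::-1])
    print(c,np.round(d['camera_matrix'],1).tolist(),d['xyz'],d['attitude'])
    for t in ['long_spindle_grip','short_spindle_grip','rack','stand','upper_roll_centre','oak_box','oak_screw_jar','screwdriver']:
        for o in r.outline_of(t,c): print(t,round(o['score'],2),np.round(o['bbox']).tolist())
E
```

```text
pics
0.0 [ 0.19578048 -0.59316714  0.23277548] [ 9.87323205e-01  1.58721201e-01 -1.31980184e-04 -6.71715690e-04] 0.08678139630474256 [ 0.00886347 -0.98003818 -0.54226529]
side [[502.8, 0.0, 324.7], [0.0, 502.8, 204.3], [0.0, 0.0, 1.0]] [0.39987515 1.0503983  0.73234155] [-0.08865415  0.87770153 -0.46841996  0.04861283]
long_spindle_grip 0.84 [329.0, 170.0, 16.0, 59.0]
long_spindle_grip 0.77 [367.0, 177.0, 17.0, 50.0]
long_spindle_grip 0.72 [318.0, 193.0, 19.0, 58.0]
long_spindle_grip 0.65 [410.0, 186.0, 14.0, 62.0]
rack 0.55 [366.0, 201.0, 31.0, 60.0]
stand 0.88 [293.0, 252.0, 84.0, 88.0]
upper_roll_centre 0.41 [301.0, 235.0, 31.0, 18.0]
oak_box 0.87 [280.0, 176.0, 49.0, 50.0]
oak_screw_jar 0.95 [399.0, 249.0, 28.0, 42.0]
screwdriver 0.66 [358.0, 339.0, 72.0, 46.0]
top [[414.4, 0.0, 325.6], [0.0, 414.4, 204.1], [0.0, 0.0, 1.0]] [0.52211576 0.15609239 1.29195439] [ 0.7088073  -0.70516624  0.01659226 -0.00758251]
long_spindle_grip 0.7 [366.0, 223.0, 16.0, 13.0]
long_spindle_grip 0.63 [378.0, 259.0, 17.0, 13.0]
long_spindle_grip 0.59 [391.0, 189.0, 17.0, 13.0]
long_spindle_grip 0.49 [347.0, 185.0, 16.0, 16.0]
short_spindle_grip 0.72 [396.0, 219.0, 21.0, 10.0]
short_spindle_grip 0.71 [315.0, 256.0, 21.0, 24.0]
rack 0.93 [377.0, 224.0, 64.0, 30.0]
stand 0.59 [288.0, 182.0, 51.0, 58.0]
oak_box 0.76 [401.0, 144.0, 51.0, 38.0]
oak_screw_jar 0.95 [315.0, 257.0, 26.0, 24.0]
screwdriver 0.69 [240.0, 240.0, 34.0, 34.0]
```

Run:
```python
import cv2
a=cv2.imread('pics/side0.png')[120:320,220:460];b=cv2.imread('pics/top0.png')[110:300,200:440]
cv2.imwrite('pics/s1.png',cv2.resize(a,None,fx=3.3,fy=3,interpolation=cv2.INTER_CUBIC)[:600])
cv2.imwrite('pics/t1.png',cv2.resize(b,None,fx=3,fy=3,interpolation=cv2.INTER_CUBIC))
```

```text
(no output)
```

View pics/s1.png

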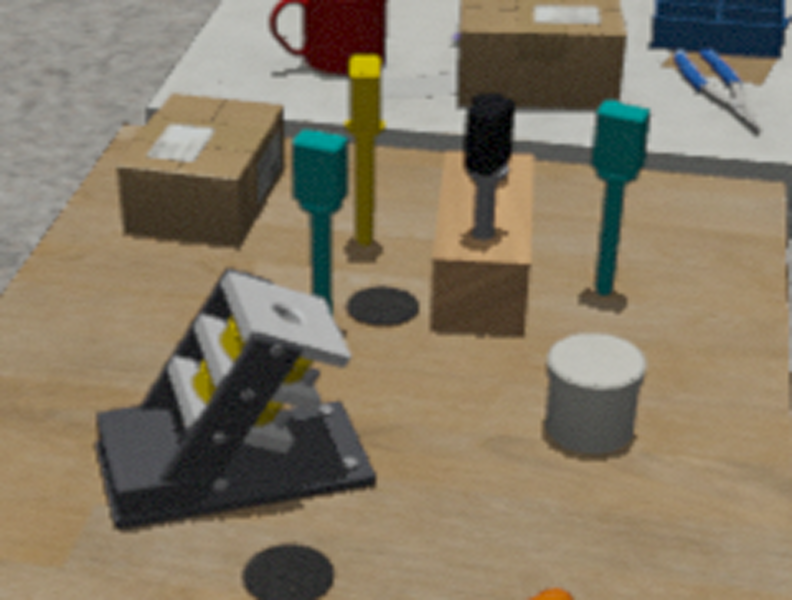

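View pics/t1.png

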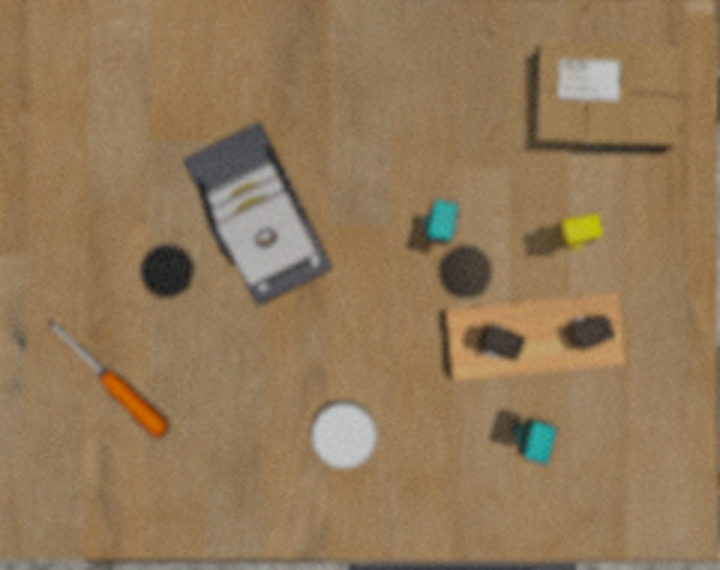

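The side picture shows five spindle-like shapes: two turquoise (about 318,193 and 410,186), one yellow (329,170), and black ones in the rack. The near black one stands on a visible rod (367,177) and the far one is hidden behind it. From the top, the rack holds black handles at (366,223) and (396,220). The left one, at +y and nearer the side camera, stands tall with its rod showing, so I take it as the long one and will confirm with the wrist camera. The stand hole is near (288,189) in the top view.

```bash
cat > h.py <<'E'
import numpy as np,cv2
from bench import r
from scipy.spatial.transform import Rotation as R
def ray(d,uv):
    K=d['camera_matrix'];v=np.linalg.solve(K,[uv[0],uv[1],1.]);return np.array(d['xyz']),R.from_quat(d['attitude']).as_matrix()@v
def atz(d,uv,z):
    o,v=ray(d,uv);return o+v*(z-o[2])/v[2]
def proj(d,p):
    q=d['camera_matrix']@(R.from_quat(d['attitude']).as_matrix().T@(np.array(p)-d['xyz']));return q[:2]/q[2]
def tri(*rs):
    A=np.zeros((3,3));b=np.zeros(3)
    for o,v in rs:
        v=v/np.linalg.norm(v);P=np.eye(3)-np.outer(v,v);A+=P;b+=P@o
    return np.linalg.solve(A,b)
def to(p,yaw=None):
    s=r.read_state();M=R.from_quat(s['eef_rot']).as_matrix()
    print('tcp',np.round(s['ee_pos'],4),'yaw(tool x) deg',round(np.degrees(np.arctan2(M[1,0],M[0,0])),2),'tool delta',np.round(M.T@(np.array(p)-s['ee_pos']),4))
    print('tool y dir deg',round(np.degrees(np.arctan2(M[1,1],M[0,1])),2),'tz',np.round(M[:,2],4),'t',s['time'],'w',round(s['width'],4),'gf',s['grip_force'],'F',np.round(s['ft_force'],2))
E
python3 - <<'E'
from h import *
t=r.camera('top');s=r.camera('side')
c=lambda x,y:(200+x/3,110+y/3)
S=lambda x,y:(220+x/3.3,120+y/3)
print('grip top z.16',atz(t,(366,223),.172),'short',atz(t,(396,220),.13))
print('grip side/top tri',tri(ray(t,(366,223)),ray(s,S(489,135))))
print('mouth top',atz(t,c(265,237),.13),'tri',tri(ray(t,c(265,237)),ray(s,S(289,312))))
for q in [(183,160),(262,123),(330,268),(262,304)]: print('stand corner',atz(t,c(*q),.01))
for n,q,z in [('teal',(347,185),.17),('teal2',(380,257),.17),('yel',(393,187),.17)]: print(n,atz(t,q,z))
g=atz(t,(366,223),.165); to([g[0],g[1],.30])
E
```

```text
grip top z.16 [0.50980008 0.0325202  0.172     ] short [ 0.51815832 -0.05645959  0.13      ]
grip side/top tri [0.50864332 0.03089323 0.15836701]
mouth top [0.60360807 0.24626481 0.13      ] tri [0.60290186 0.24618146 0.1291694 ]
stand corner [0.69123483 0.34085077 0.01      ]
stand corner [0.73022732 0.25962542 0.01      ]
stand corner [0.58037279 0.18832897 0.01      ]
stand corner [0.54287025 0.25811079 0.01      ]
teal [0.6126122  0.08412339 0.17      ]
teal2 [ 0.41818083 -0.0057252   0.17      ]
yel [ 0.60790902 -0.04104696  0.17      ]
tcp [ 0.1959 -0.5935  0.2336] yaw(tool x) deg 18.27 tool delta [ 0.494  -0.4954 -0.0665]
tool y dir deg -71.73 tz [ 0.e+00 -1.e-04 -1.e+00] t 1.0 w 0.0873 gf 0.0 F [-0.4  -0.27  0.31]
```

Triangulation gives a handle centre at z = 0.158 (long spindle expected 0.160), so the +y spindle is the long one. Moving above it.

```bash
python3 -m pendant '[[0.01,-0.01,-0.02,0],[0.029,-0.029,-0.01,0],[0.029,-0.029,-0.01,0],[0.029,-0.029,-0.01,0],[0.029,-0.029,-0.01,0],[0.029,-0.029,-0.01,0],[0.029,-0.029,0,0],[0.029,-0.029,0,0]]' 1
python3 -m pendant '[[0.029,-0.029,0,0],[0.029,-0.029,0,0],[0.029,-0.029,0,0],[0.029,-0.029,0,0],[0.029,-0.029,0,0],[0.029,-0.029,0,0],[0.029,-0.029,0,0],[0.029,-0.029,0,0]]'
python3 - <<'E'
from h import *
to([.509,.031,.30])
E
```

```text
time: 1.67
ee_pos: [0.331, -0.3252, 0.3038]
eef_rot: [0.987, 0.159, 0.0, 0.001]
ft_force: [0.7, -0.7, 0.1]
width: 0.0867
grip_force: 0.0
time: 2.33
ee_pos: [0.4783, -0.0319, 0.3034]
eef_rot: [0.987, 0.159, 0.001, 0.0]
ft_force: [1.1, -0.7, -0.3]
width: 0.0871
grip_force: 0.0
tcp [ 0.4783 -0.0319  0.3034] yaw(tool x) deg 18.25 tool delta [ 0.0489 -0.0501  0.0034]
tool y dir deg -71.75 tz [ 1.1e-03 -7.0e-04 -1.0e+00] t 2.3333 w 0.0871 gf 0.0 F [ 1.08 -0.66 -0.27]
```

```bash
python3 -m pendant '[[0.02,-0.025,0,0],[0.015,-0.025,0,0],[0,0,0,0],[0,0,0,0]]'
python3 - <<'E'
from h import *
d=r.camera('wrist');cv2.imwrite('pics/w1.png',d['img'][:,:,::-1])
print(d['xyz'],R.from_quat(d['attitude']).as_matrix().round(2).tolist(),d['camera_matrix'][0,0])
for o in r.outline_of('long_spindle_grip','wrist'): print(round(o['score'],2),np.round(o['bbox']))
to([.509,.031,.30]); print(proj(d,[.509,.031,.187]))
E
```

```text
time: 2.67
ee_pos: [0.4954, 0.0263, 0.3029]
eef_rot: [0.987, 0.161, 0.0, -0.0]
ft_force: [-0.3, -0.8, -0.2]
width: 0.0867
grip_force: 0.0
[0.57420851 0.05217423 0.4533682 ] [[0.32, -0.91, -0.28], [-0.95, -0.3, -0.09], [-0.0, 0.3, -0.95]] 311.8131693901393
0.97 [424.  97.  76.  35.]
0.91 [299.  36.  44.  58.]
0.77 [315. 177.  44.  48.]
0.68 [323. 248.  36.  69.]
0.6 [477.  33. 153.  60.]
tcp [0.4953 0.0237 0.3028] yaw(tool x) deg 18.22 tool delta [ 0.0153 -0.0026  0.0028]
tool y dir deg -71.78 tz [-1.e-04 -5.e-04 -1.e+00] t 2.7667 w 0.0875 gf 0.0 F [ 0.13 -0.5   0.79]
[316.6443013  184.43071314]
```

View pics/w1.png

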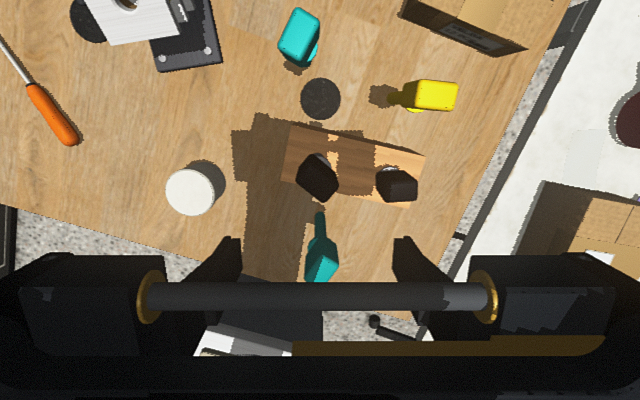

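The wrist view shows the rack, with the long black handle at (317,178) and the short one at (397,187). The turquoise spindle is at (322,258) and the stand is at the top left. I'll enlarge the rack to check which is which and to read the handle's yaw.

Run:
```python
import cv2
a=cv2.imread('pics/w1.png')[130:230,270:430]
a=cv2.convertScaleAbs(cv2.resize(a,None,fx=5,fy=5,interpolation=cv2.INTER_CUBIC),alpha=2.5,beta=10)
cv2.imwrite('pics/w1c.png',a)
```

```text
(no output)
```

View pics/w1c.png

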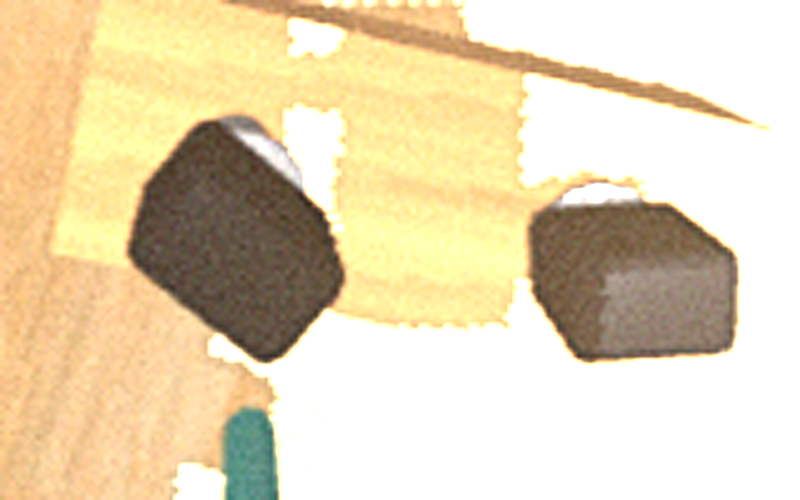

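The long handle is the nearer and larger one, at crop (240,240). Its top-face corners in the crop are about (130,255), (265,360), (343,275), and the edge ratio of 1.48 matches 36/24.

Run:
```python
from h import *
d=r.camera('wrist')
P=[atz(d,(270+x/5,130+y/5),.187) for x,y in [(130,255),(265,360),(343,275)]]
print(np.round(P,4).tolist());a=P[0]-P[1];b=P[2]-P[1]
print('long edge',np.linalg.norm(a),np.degrees(np.arctan2(a[1],a[0])),'short',np.linalg.norm(b),np.degrees(np.arctan2(b[1],b[0])),'centre',(P[0]+P[2])/2)
c=(P[0]+P[2])/2;to([c[0],c[1],.30])
# stand hole in this view
print('mouth pred',proj(d,[.603,.246,.13]),atz(d,(126,1),.13))
```

```text
[[0.5062, 0.0464, 0.187], [0.4953, 0.0177, 0.187], [0.5145, 0.0097, 0.187]]
long edge 0.030676765393061245 69.11730198841651 short 0.02082321127685401 -22.762930801973717 centre [0.51032071 0.02801311 0.187     ]
tcp [0.4953 0.0233 0.3029] yaw(tool x) deg 18.16 tool delta [0.0158 0.0002 0.0028]
tool y dir deg -71.84 tz [-1.e-04 -6.e-04 -1.e+00] t 2.8167 w 0.087 gf 0.0 F [-0.05 -0.25 -0.9 ]
mouth pred [120.41339643  -0.13406121] [0.60367593 0.24107379 0.13      ]
```

```bash
python3 -m pendant '[[0.0153,-0.0006,0,-0.124],[0,0,0.01,-0.124],[0,0,0.01,-0.124],[0,0,0.01,-0.124],[0,0,0.01,-0.124],[0,0,0.01,-0.124],[0,0,0,-0.124],[0,0,0,0]]' 1
python3 - <<'E'
from h import *
d=r.camera('wrist');cv2.imwrite('pics/w2.png',d['img'][:,:,::-1])
a=cv2.convertScaleAbs(d['img'][80:260,220:420,::-1],alpha=2.2,beta=10);cv2.imwrite('pics/w2c.png',cv2.resize(a,None,fx=3.3,fy=3.3))
to([.510,.029,.153]);print(r.read_state()['joint_positions'])
print(proj(d,[.51,.029,.187]))
M=R.from_quat(r.read_state()['eef_rot']).as_matrix()
for a in (-12,12):
  for b in (-18,18): print(np.round((proj(d,np.array([.51,.029,.187])+M[:,1]*a/1e3+M[:,0]*b/1e3)-[220,80])*3.3))
E
```

```text
time: 3.48
ee_pos: [0.5093, 0.0284, 0.2524]
eef_rot: [0.828, 0.561, -0.001, -0.0]
ft_force: [-0.5, 0.4, 0.6]
width: 0.0868
grip_force: 0.0
tcp [0.5097 0.0286 0.2529] yaw(tool x) deg 67.76 tool delta [0.0005 0.0002 0.0999]
tool y dir deg -22.24 tz [-1.e-04 -5.e-04 -1.e+00] t 3.5333 w 0.0871 gf 0.0 F [-0.42 -0.49  0.77]
[ 0.59731925  0.13659616 -0.80028627  1.6956198   0.10071933  1.35176371
 -0.60836525]
[316.94985648 218.97459329]
[267. 532.]
[266. 381.]
[372. 533.]
[375. 382.]
```

View pics/w2c.png

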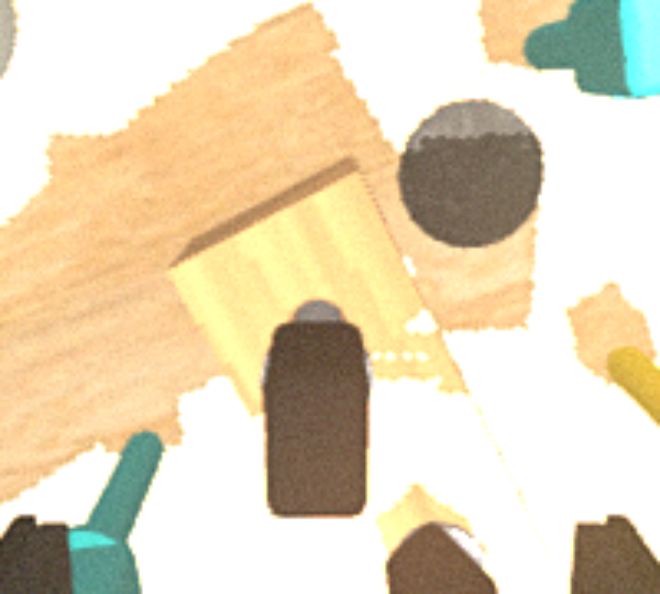

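The handle sits square between the fingers at crop (317,420), with its near edge about 4 mm further along tool +x than predicted. I'll descend with the gripper partly closed.

```bash
python3 -m pendant '[[0.003,0,0.01,0],[0,0,0.02,0],[0,0,0.02,0],[0,0,0.02,0],[0,0,0.015,0],[0,0,0.01,0],[0,0,0.004,0],[0,0,0,0]]' 0.62
python3 -m pendant '[[0,0,0,0],[0,0,0,0],[0,0,0,0],[0,0,0,0],[0,0,0,0],[0,0,0,0]]' 0 30
python3 - <<'E'
from h import *
to([.510,.029,.153])
E
```

```text
time: 4.2
ee_pos: [0.5106, 0.0327, 0.1533]
eef_rot: [0.829, 0.559, -0.0, -0.0]
ft_force: [-0.4, -1.0, 1.0]
width: 0.0546
grip_force: 0.0
time: 4.7
ee_pos: [0.511, 0.0327, 0.1542]
eef_rot: [0.829, 0.559, 0.0, 0.0]
ft_force: [0.1, -0.7, 2.1]
width: 0.024
grip_force: 30.0
tcp [0.511  0.0327 0.1542] yaw(tool x) deg 67.99 tool delta [-0.0038  0.0004  0.0012]
tool y dir deg -22.01 tz [ 5.e-04 -2.e-04 -1.e+00] t 4.7 w 0.024 gf 29.952724658651277 F [ 0.11 -0.7   2.05]
```

```bash
python3 -m pendant '[[0,0,-0.01,0],[0,0,-0.01,0],[0,0,-0.01,0],[0,0,-0.01,0],[0,0,-0.01,0],[0,0,0,0],[0,0,0,0]]' 0 30
python3 -m pendant '[[-0.0088,0,0.0003,0],[-0.0087,0,0.001,0],[-0.0087,0,0.0016,0],[-0.0087,0,0.0022,0],[-0.0087,0,0.0027,0],[-0.0087,0,0.0033,0],[-0.0087,0,0.004,0],[-0.0085,0,0.0046,0]]' 0 15
python3 -m pendant '[[0,0,0,0],[0,0,0,0],[0,0,0,0]]' 0 60
python3 - <<'E'
from h import *
to([.510,.029,.153])
d=r.camera('side');a=d['img'][100:250,280:440,::-1];cv2.imwrite('pics/s2.png',cv2.resize(a,None,fx=4,fy=4,interpolation=cv2.INTER_CUBIC))
E
```

```text
time: 5.28
ee_pos: [0.5112, 0.0327, 0.2046]
eef_rot: [0.829, 0.559, 0.0, 0.001]
ft_force: [0.0, 0.1, -1.6]
width: 0.0241
grip_force: 29.9
time: 5.95
ee_pos: [0.4844, -0.0327, 0.1838]
eef_rot: [0.829, 0.559, -0.0, 0.0]
ft_force: [0.0, 1.1, -0.0]
width: 0.0239
grip_force: 15.0
time: 6.2
ee_pos: [0.4844, -0.0324, 0.1839]
eef_rot: [0.829, 0.559, -0.001, 0.0]
ft_force: [-0.4, -2.6, -4.4]
width: 0.0235
grip_force: 60.0
tcp [ 0.4844 -0.0324  0.1839] yaw(tool x) deg 67.98 tool delta [0.0666 0.0007 0.0308]
tool y dir deg -22.02 tz [-9.0e-04 -1.3e-03 -1.0e+00] t 6.2 w 0.0235 gf 60.00035583972931 F [-0.42 -2.55 -4.38]
```

View pics/s2.png

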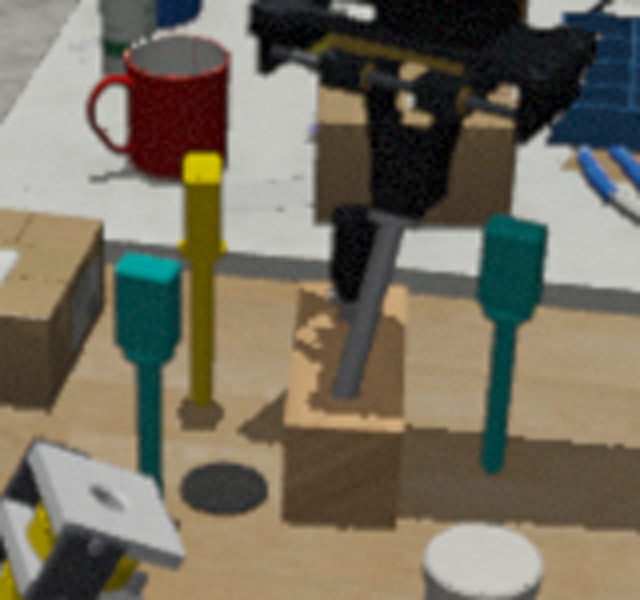

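The tilted rod shows clearly, running from (345,390) up to (390,215) in the crop. From the geometry the tilt is about 30°. Now I draw it out along its axis and raise it.

```bash
python3 -m pendant '[[-0.004,0,-0.007,0],[-0.005,0,-0.009,0],[0,0,-0.02,0],[0,0,-0.025,0],[0,0,-0.025,0],[0,0,-0.025,0],[0,0,-0.015,0],[0,0,0,0]]' 0 60
python3 -m pendant '[[0,0,0,0.119],[0,0,0,0.119],[0,0,0,0.119],[0,0,0,0.119],[0,0,0,0.119],[0,0,0,0.12],[0,0,0,0]]'
python3 -m pendant '[[0.0203,-0.0258,0,0],[0.0203,-0.0258,0,0],[0.0203,-0.0258,0,0],[0.0203,-0.0258,0,0],[0.0203,-0.0258,0,0],[0.0203,-0.0258,0,0],[0.0203,-0.0258,0,0],[0,0,0,0]]'
python3 - <<'E'
from h import *
to([.526,.2067,.272])
d=r.camera('wrist');cv2.imwrite('pics/w3.png',d['img'][:,:,::-1])
d2=r.camera('top');cv2.imwrite('pics/t3.png',d2['img'][:,:,::-1])
d3=r.camera('side');cv2.imwrite('pics/s3.png',d3['img'][:,:,::-1])
a=cv2.resize(d3['img'][60:310,200:400,::-1],None,fx=2.3,fy=2.3,interpolation=cv2.INTER_CUBIC)
b=cv2.resize(d['img'][0:320,170:470,::-1],None,fx=1,fy=1)
b=cv2.copyMakeBorder(b,0,a.shape[0]-320,0,0,cv2.BORDER_CONSTANT)
cv2.imwrite('pics/c3.png',np.hstack([a,b]))
E
```

```text
time: 6.92
ee_pos: [0.4828, -0.04, 0.3144]
eef_rot: [0.829, 0.559, 0.002, 0.002]
ft_force: [0.7, 0.3, -2.9]
width: 0.0236
grip_force: 60.0
time: 7.5
ee_pos: [0.4811, -0.0401, 0.3097]
eef_rot: [0.973, 0.231, -0.0, -0.0]
ft_force: [-0.5, 0.9, -2.0]
width: 0.0237
grip_force: 60.0
time: 8.17
ee_pos: [0.5246, 0.1924, 0.3096]
eef_rot: [0.971, 0.24, -0.0, -0.002]
ft_force: [-1.0, 1.3, -2.2]
width: 0.0233
grip_force: 60.0
tcp [0.5246 0.1924 0.3096] yaw(tool x) deg 27.77 tool delta [ 0.0079 -0.0118  0.0377]
tool y dir deg -62.23 tz [-0.0013  0.0038 -1.    ] t 8.1667 w 0.0233 gf 60.00080673024058 F [-1.01  1.32 -2.24]
```

View pics/c3.png

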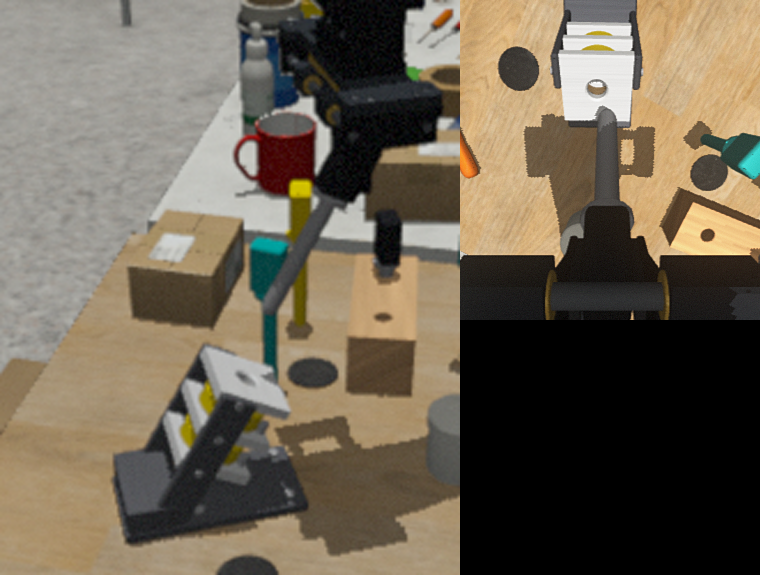

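In the side view (left) the spindle's tilt looks parallel to the stand's leaning axis, with the short spindle still in the rack. In the wrist view (right) the hole is near (307,88) and the tip near (315,113). I'll enlarge both to measure.

Run:
```python
import cv2,numpy as np
w=cv2.imread('pics/w3.png')[35:235,255:355];s=cv2.imread('pics/s3.png')[140:260,270:350]
w=cv2.resize(w,None,fx=3,fy=3,interpolation=cv2.INTER_CUBIC);s=cv2.resize(s,None,fx=5,fy=5,interpolation=cv2.INTER_CUBIC)
cv2.imwrite('pics/c4.png',np.hstack([w,s]))
```

```text
(no output)
```

View pics/c4.png

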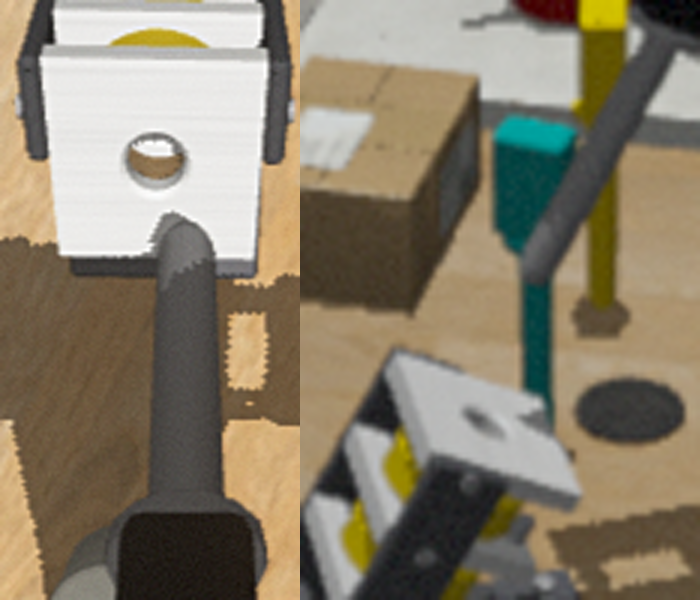

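```bash
cat > m.py <<'E'
from h import *
from scipy.optimize import least_squares
w=r.camera('wrist');s=r.camera('side');st=r.read_state()
W=lambda x,y:np.array([255+x/3,35+y/3]);S=lambda x,y:np.array([270+(x-300)/5,140+y/5])
def fr(yaw,th=np.pi/6):
    x=np.array([np.cos(yaw),np.sin(yaw),0]);u=np.array([0,0,1.]);return np.stack([x*np.cos(th)+u*np.sin(th),np.cross(u,x),u*np.cos(th)-x*np.sin(th)],1)
pl=[(W(156,160),w,(0,0)),(W(43,48),w,(35,35)),(W(267,50),w,(35,-35)),(W(58,256),w,(-35,35)),(W(258,260),w,(-35,-35)),(S(488,420),s,(0,0)),(S(398,350),s,(35,35)),(S(578,495),s,(-35,-35)),(S(432,457),s,(-35,35))]
def f(q,use=None):
    F=fr(q[3]);return np.concatenate([(proj(c,q[:3]+F@np.array([a,b,0])/1e3)-m) for m,c,(a,b) in pl if use is None or c is use])
for u in (None,w,s):
    o=least_squares(f,[.603,.246,.13,.47],args=(u,),loss='soft_l1');print('stand',o.x[:3].round(4),'yaw',np.degrees(o.x[3]).round(2),np.abs(o.fun).max().round(1))
    if u is None: q=o.x
M=R.from_quat(st['eef_rot']).as_matrix();g=st['ee_pos']-M[:,2]*.008
# spindle: grip point offset along handle e, tilt, roll out of plane
rod=[(W(187.5,222),w),(S(537,270),s)]
yaw=np.arctan2(M[1,0],M[0,0])
print('g',g.round(4),'tool yaw',np.degrees(yaw).round(2))
tip=tri(*[ray(c,m) for m,c in rod]);print('tip tri',tip.round(4))
d=g-tip;print('len',np.linalg.norm(d),'tilt',np.degrees(np.arctan2(np.hypot(d[0],d[1]),d[2])),'lean dir',np.degrees(np.arctan2(d[1],d[0])))
tm=g-fr(yaw)[:,2]*.148;print('tip model',tm.round(4),'proj w',(proj(w,tm)-[255,35])*3,'s',(proj(s,tm)-[270,140])*5+[300,0],'collar w',(proj(w,g-fr(yaw)[:,2]*.03)-[255,35])*3)
F=fr(q[3]);print('tip in stand frame (tri, model) mm',(F.T@(tip-q[:3])*1e3).round(1),(F.T@(tm-q[:3])*1e3).round(1))
E
python3 m.py
```

```text
stand [0.6067 0.2375 0.137 ] yaw 25.93 28.5
stand [0.6066 0.2376 0.1385] yaw 26.68 2.2
stand [0.6184 0.1782 0.08  ] yaw -70.12 8.1
g [0.5261 0.184  0.3179] tool yaw 27.04
tip tri [0.5912 0.2195 0.1862]
len 0.15111428474236865 tilt 29.346248718571935 lean dir -151.42070540939267
tip model [0.592  0.2177 0.1897] proj w [191.02591998 237.70731599] s [525.25564854 260.33591293] collar w [191.66655003 573.12139297]
tip in stand frame (tri, model) mm [ 5.6 -9.4 53.5] [  7.4 -11.4  56.6]
```

```bash
python3 -m pendant '[[0.004,-0.005,0.01,0],[0.004,-0.005,0.01,0],[0.004,-0.005,0.01,0],[0.004,-0.005,0.01,0],[0,0,0.005,0],[0,0,0,0],[0,0,0,0],[0,0,0,0]]'
python3 - <<'E'
from h import *
import pickle
to([.5314,.209,.263])
w=r.camera('wrist');s=r.camera('side');st=r.read_state();to([.5314,.209,.263])
pickle.dump((w,s,st['ee_pos'],st['eef_rot']),open('p.pkl','wb'))
a=cv2.resize(w['img'][35:235,255:355,::-1],None,fx=3,fy=3,interpolation=cv2.INTER_CUBIC);b=cv2.resize(s['img'][140:260,270:350,::-1],None,fx=5,fy=5,interpolation=cv2.INTER_CUBIC)
cv2.imwrite('pics/c5.png',np.hstack([a,b]))
E
```

```text
time: 9.08
ee_pos: [0.5313, 0.2104, 0.2656]
eef_rot: [0.972, 0.234, 0.0, 0.0]
ft_force: [0.3, -0.6, -1.5]
width: 0.0236
grip_force: 60.0
tcp [0.5313 0.2104 0.2656] yaw(tool x) deg 27.01 tool delta [-0.0006  0.0012  0.0026]
tool y dir deg -62.99 tz [ 5.e-04  0.e+00 -1.e+00] t 9.0833 w 0.0236 gf 59.99956911429763 F [ 0.3  -0.62 -1.46]
tcp [0.5314 0.2104 0.2658] yaw(tool x) deg 27.01 tool delta [-0.0006  0.0012  0.0028]
tool y dir deg -62.99 tz [ 0.001  0.    -1.   ] t 9.1833 w 0.0234 gf 59.99937758781016 F [-0.04 -0.43 -2.32]
```

View pics/c5.png

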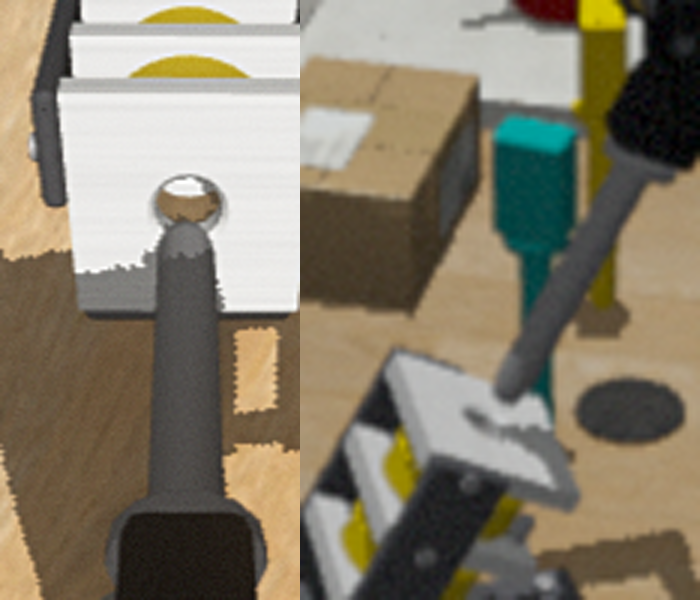

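The wrist view has the hole at crop (188,205) with the tip directly in front on x≈187. The side view has the rod axis from (640,165) to (509,388), and extended it runs to about (489,420), the hole centre. A model check follows.

```bash
cat > m2.py <<'E'
from h import *
import pickle
from scipy.optimize import least_squares
w,s,p,qt=pickle.load(open('p.pkl','rb'))
W=lambda x,y:np.array([255+x/3,35+y/3]);S=lambda x,y:np.array([270+(x-300)/5,140+y/5])
def fr(yaw,th=np.pi/6):
    x=np.array([np.cos(yaw),np.sin(yaw),0]);u=np.array([0,0,1.]);return np.stack([x*np.cos(th)+u*np.sin(th),np.cross(u,x),u*np.cos(th)-x*np.sin(th)],1)
full=w['img']
# right plate corners from full wrist image: bright mask extents
pl=[(W(188,205),w,(0,0)),(W(58,85),w,(35,35)),(W(80,310),w,(-35,35)),(S(486,420),s,(0,0)),(S(398,350),s,(35,-35)),(S(545,405),s,(-35,-35)),(S(578,495),s,(-35,35)),(S(432,457),s,(35,35))]
def f(q,use=None):
    F=fr(q[3]);return np.concatenate([(proj(c,q[:3]+F@np.array([a,b,0])/1e3)-m) for m,c,(a,b) in pl if use is None or c is use])
M=R.from_quat(qt).as_matrix();g=p-M[:,2]*.008;yaw=np.arctan2(M[1,0],M[0,0])
tips={'w':W(186.5,228),'s':S(509,386)}
tip=tri(ray(w,tips['w']),ray(s,tips['s']));d=g-tip
print('tip tri',tip.round(4),'len',np.linalg.norm(d).round(4),'tilt',np.degrees(np.arctan2(np.hypot(d[0],d[1]),d[2])).round(1),'dir',np.degrees(np.arctan2(d[1],d[0])).round(1))
tm=g-fr(yaw)[:,2]*.148;print('tip model',tm.round(4),(proj(w,tm)-[255,35])*3,(proj(s,tm)-[270,140])*5+[300,0])
for u in (None,w,s):
    o=least_squares(f,[.603,.246,.13,.47],args=(u,),loss='soft_l1');q=o.x
    F=fr(q[3]);print('stand',q[:3].round(4),'yaw',np.degrees(q[3]).round(2),'res',np.abs(o.fun).max().round(1),'tip in stand mm',(F.T@(tip-q[:3])*1e3).round(1),(F.T@(tm-q[:3])*1e3).round(1))
E
python3 m2.py
```

```text
tip tri [0.5967 0.2439 0.1452] len 0.148 tilt 29.7 dir -152.8
tip model [0.5973 0.244  0.1456] [185.07667868 237.0661216 ] [499.79032168 385.42496547]
stand [0.604  0.2465 0.1274] yaw 26.31 res 2.0 tip in stand mm [ 2.3  1.  19.3] [ 3.   0.7 19.3]
stand [0.6053 0.2463 0.1338] yaw 27.29 res 0.9 tip in stand mm [-1.8  1.9 14.3] [-1.1  1.6 14.3]
stand [0.6044 0.2368 0.1201] yaw 24.89 res 1.5 tip in stand mm [ 9.1  9.7 23.7] [ 9.8  9.5 23.7]
```

```bash
python3 -m pendant '[[-0.0005,0.001,0,0],[0.004,0,0.0069,0],[0.004,0,0.0069,0],[0.003,0,0.0052,0],[0.003,0,0.0052,0],[0,0,0,0]]' - 30
python3 - <<'E'
from h import *
to([.5454,.2165,.2386])
E
```

```text
time: 9.68
ee_pos: [0.5435, 0.2157, 0.2393]
eef_rot: [0.972, 0.234, -0.001, -0.0]
ft_force: [-0.2, 0.7, -2.7]
width: 0.0237
grip_force: 30.0
tcp [0.5435 0.2157 0.2393] yaw(tool x) deg 27.04 tool delta [0.002  0.0002 0.0007]
tool y dir deg -62.96 tz [-2.e-03 -3.e-04 -1.e+00] t 9.6833 w 0.0237 gf 29.999339883215725 F [-0.16  0.65 -2.73]
```

```bash
python3 -m pendant '[[0.003,0,0.0052,0],[0.003,0,0.0052,0],[0.003,0,0.0052,0],[0.003,0,0.0052,0],[0,0,0,0]]' - 20
python3 -m pendant '[[0.003,0,0.0052,0],[0.003,0,0.0052,0],[0.003,0,0.0052,0],[0,0,0,0]]' - 20
```

```text
time: 10.1
ee_pos: [0.5543, 0.2211, 0.2187]
eef_rot: [0.972, 0.234, -0.001, 0.0]
ft_force: [-0.8, -0.2, -2.2]
width: 0.0243
grip_force: 20.0
time: 10.43
ee_pos: [0.5623, 0.2252, 0.2031]
eef_rot: [0.972, 0.234, -0.001, 0.0]
ft_force: [-0.8, -0.3, -2.6]
width: 0.024
grip_force: 20.0
```

```bash
python3 -m pendant '[[0.003,0,0.0052,0],[0.003,0,0.0052,0],[0.003,0,0.0052,0],[0.003,0,0.0052,0],[0,0,0,0]]'
python3 -m pendant '[[0.003,0,0.0052,0],[0.003,0,0.0052,0],[0.003,0,0.0052,0],[0,0,0,0]]'
```

```text
time: 10.85
ee_pos: [0.5729, 0.2307, 0.1823]
eef_rot: [0.972, 0.234, -0.001, 0.0]
ft_force: [-0.2, 0.3, -2.2]
width: 0.0241
grip_force: 20.0
time: 11.18
ee_pos: [0.581, 0.2347, 0.1668]
eef_rot: [0.972, 0.234, -0.001, 0.0]
ft_force: [-0.2, 0.5, -3.1]
width: 0.0237
grip_force: 20.0
```

Run:
```python
from h import *
to([.589,.2385,.1506])
```

```text
tcp [0.581  0.2347 0.1668] yaw(tool x) deg 27.03 tool delta [0.0089 0.0003 0.0161]
tool y dir deg -62.97 tz [-1.4e-03 -5.0e-04 -1.0e+00] t 11.1833 w 0.0237 gf 19.99933240120299 F [-0.18  0.54 -3.11]
```

18 mm left, so I'll go in gently and watch for contact.

```bash
python3 -m pendant '[[0.0025,0,0.0043,0],[0.0025,0,0.0043,0],[0.0015,0,0.0026,0],[0,0,0,0]]'
python3 -m pendant '[[0.001,0,0.0017,0],[0.001,0,0.0017,0],[0,0,0,0]]'
python3 -m pendant '[[0.001,0,0.0017,0],[0,0,0,0]]'
```

```text
time: 11.52
ee_pos: [0.5868, 0.2377, 0.1562]
eef_rot: [0.972, 0.234, -0.0, 0.0]
ft_force: [-0.1, 0.2, -2.6]
width: 0.0238
grip_force: 20.0
time: 11.77
ee_pos: [0.5883, 0.2387, 0.1544]
eef_rot: [0.972, 0.234, -0.0, 0.0]
ft_force: [-5.3, -3.1, 6.3]
width: 0.0238
grip_force: 20.0
time: 11.93
ee_pos: [0.5888, 0.239, 0.1537]
eef_rot: [0.972, 0.234, -0.0, 0.001]
ft_force: [-10.8, -6.2, 14.3]
width: 0.0241
grip_force: 20.0
```

The reaction of 14 N lies along the hole axis, so the collar is on the plate. I'll relieve the load, release and withdraw.

```bash
python3 -m pendant '[[-0.0015,0,-0.0025,0],[0,0,0,0]]' - 10
python3 -m pendant '[[0,0,0,0],[0,0,0,0],[0,0,0,0],[0,0,0,0]]' 0.9
python3 -m pendant '[[0,0,-0.01,0],[0,0,-0.02,0],[0,0,-0.03,0],[0,0,-0.03,0],[0,0,-0.03,0],[-0.03,0,0,0],[-0.03,0,0,0],[0,0,0,0]]'
python3 - <<'E'
from h import *
w=r.camera('side');t=r.camera('wrist')
a=cv2.resize(w['img'][140:270,250:400,::-1],None,fx=4,fy=4,interpolation=cv2.INTER_CUBIC)
cv2.imwrite('pics/f1.png',a); print(r.read_state()['ft_force'],r.read_state()['time'])
E
```

```text
time: 12.1
ee_pos: [0.5883, 0.2386, 0.155]
eef_rot: [0.972, 0.234, 0.001, 0.0]
ft_force: [-0.3, 0.4, -1.7]
width: 0.0239
grip_force: 10.0
time: 12.43
ee_pos: [0.5882, 0.2385, 0.1543]
eef_rot: [0.972, 0.234, 0.0, -0.0]
ft_force: [-0.3, -0.1, 0.2]
width: 0.0429
grip_force: 0.0
time: 13.1
ee_pos: [0.5313, 0.2104, 0.2754]
eef_rot: [0.972, 0.234, -0.0, 0.001]
ft_force: [0.5, 1.1, -0.1]
width: 0.0777
grip_force: 0.0
[0.91398303 0.96450063 0.56590134] 13.2
```

View pics/f1.png

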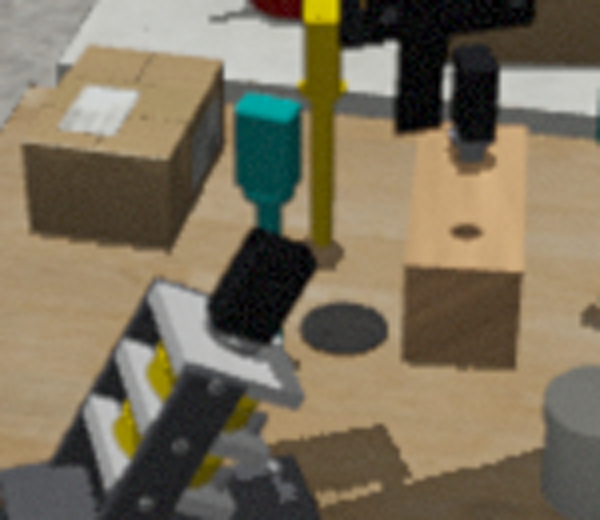

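The picture shows the collar flat on the top plate at (240,340), both rolls in their bays, the short spindle in the rack at (473,100), and the gripper clear. I'll hand in.

```bash
python3 -c "
from bench import r
print(r.close_job())"
```

```text
the job is handed in; nothing more can be done
None
```

The long spindle is threaded through all three plates and both rolls with its collar seated on the top plate. I released it, withdrew the gripper and handed the job in at about 13 s; no verdict came back.

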